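Turn the stock tags so only full bins show green

ROBOT

A 6-joint arm with a two-finger parallel gripper is mounted at the origin on a cart in front of the work surface, level with it; the furniture and walls round the work are solid. World frame = base frame: x ahead of the robot, y to its left, z up, the work surface at z = 0. Lengths are in mm, angles in rad, forces in N, time in s.
With the tool pointing down it reaches from about 275 to 750 mm from the base axis. Payload 10.2 kg.
Tool frame: the origin (TCP) lies midway between the tips of the shut fingers; the grasp point (between the pads) lies 19 mm behind it (ctrl.grasp_offset is the distance from the TCP to the grasp point, in mm); z points along the fingers, y is the line along which they close (so a half turn about z gives the same grasp; the last joint's range is limited). The gripper opens to 85 mm and grips with 20 to 120 N. Pads are 22 mm wide; open, the fingers measure 114 mm over their backs; the gripper's body (76 mm by 85 mm) begins 54 mm behind the grasp point. The pads swing forward as they close: fully open they stand 13 mm farther back than shut.
Start: joints at [0.978, 0.313, 1.498, -0, 1.331, -0.223], TCP at [189.763, 489.511, 231.294] pointing down, gripper open.
Joint ranges: [-2.94, 2.94], [-0.97, 2.17], [0.19, 2.56], [-1.23, 4.37], [0.02, 3.11], [-2.88, 2.88]. Speed limits (rad/s): [2.39, 2.39, 3.01, 3.14, 3.14, 3.14].

INTERFACE

Orientations are given as a unit quaternion [w, x, y, z].
In Python, from rig import ctrl, viewer, models gives the robot as it stands. The module is installed in compiled form; this text tells all that it offers.
- The arm moves only by the shell command python3 -m pendant 'ROWS' [OPENING] [FORCE]. ROWS is text: rows parted by semicolons, each of 4 numbers parted by spaces: the shift along the tool's x, y, z in m, then the turn about the tool's z in rad. In form: x y z yaw; .... A call has 1 to 10 rows; each row shifts and turns the commanded pose from where the row before left it, along the tool's axes as they then stand; what a row does not reach is not made up. A row lasts 1/8 s, in which the tool goes at most 62.5 mm and 10.7 degrees, less where a joint would pass 70% of its speed; a pose out of reach is approached as far as the arm can. A call is refused whole if a number of a shift passes 0.0625 or a number of a turn 0.188, either way. A call with a gripper value outside its range is refused whole. OPENING is the opening, from 0 (shut) to 1 (fully open), set as the call begins (- or left out, the last holds). The fingers move at their own pace and stop on an object; FORCE is the grip in N (left out, the last holds). Time passes only in rows, so rows that do not move let the fingers close. It gives the time, the measured TCP pose, the force, the opening and the grip force at its end, in the units of the state.
- ctrl.sense(): the state, without advancing time (a new reading comes with each control period).
- viewer.capture(name): name is "scene" or "top" or "wrist"; returns a dict with "color" (480x640x3 uint8, red, green, blue), "vertical_fov" (degrees; the focal length in pixels is half the picture's height over the tangent of half this angle, whatever the lens; pixels are square), "cx", "cy" (the principal point, pixels), "pose" (4x4, takes a point from camera to world coordinates). Camera axes: x right, y down, z forward; pixel columns grow to the right and rows downward; lengths in mm; the calibration is good to about 2 mm. The wrist camera is an equidistant fisheye: a pixel r from the principal point sees the ray r / f radians off the axis. A picture is of the moment at which its call begins. There is no depth.
- ctrl.finish_job(): hands the job in; it is judged then, once.
Trained networks look in the newest picture that a camera, given by its name, has taken for a name from the list of things; names that differ only in an ending like _2 or _b are one class to them, and where a whole thing is asked for, a point or a joint stands for the part that bears it (a point fixed in the world has none). Each returns a list of dicts, best first, with "p" (0 to 1); they miss things now and then, are a little off and sometimes report something else, mostly with a low value. They report only what shows in the picture. A call takes as long as a camera call.
- models.boxes_of(camera, query): "at" ([x, y, z] in mm, in world coordinates, good to about 4 mm: the middle of the surface that is visible of it).
The state is a dict: "time_s": time; "joints": joint angles; "dq": joint speeds; "tau": joint torques, N m; "eef_pos": TCP position; "ee_rot": TCP orientation; "force": force on the tool from outside, world axes, zero at the start; "wrist_torque": the same for the moment, N m; "grip_width": opening from 0.0 (shut) to 1.0 (fully open); "grip_force": force on a finger pad.
Only numpy, scipy, OpenCV 4.12 (cv2) and the standard library are available. Lean on these libraries where they do the work, as an engineer would, in place of code of your own. Each camera call takes 0.05 s, during which the arm holds its last target. There are 200 camera calls.

TASK

Check the four blue bins on the stock board and set the hinged tag in front of each one: green face showing (tag turned over to the right) for a full bin, red face showing (turned over to the left) for a bin that has run out. Push the wrong tags over gently with a fingertip until they drop fully onto their stops, and leave the tags that are already right as they are. Do not pinch a tag, and do not shift or pick up the bins or anything else on the bench.

Things in the scene. Friction and masses are not known exactly. Their poses are not given: they have to be found in the camera images.
- stock_board: plywood base, 250 x 476 x 12 mm, fixed to the bench; origin at the centre of its underside, x from the tags to the bins, y left along the row, z up. Front part: four sloping plates side by side (pitch 116 mm), one tag on each; they rise 30 degrees toward +x, top edge 73 mm above the bench. Behind each plate stands one bin
- tag_1 (a joint): stock tag, thin enamelled steel leaf, green one side, red the other; turns left or right like a book page about a pin along the plate's slope. 0 = standing straight out from the plate; +0.9 rad = over to the right (board -y) on its stop, green shows; -0.9 = over to the left (board +y), red shows. Pushed past 0 it drops to the far stop by its weight and stays. Under 1 N turns it; slippery
- tag_1_hinge (a point): middle of this tag's hinge pin, 7 mm off the plate; fixed; axes as the board's. The pin runs along (0.866, 0, 0.5); straight out from the plate is (-0.5, 0, 0.866). Pin lugs (27 mm either way along the pin) stand 11 mm, rubber stops (13.5 mm left and right of the pin) 15 mm off the plate; the rest of it is bare, 55 mm down and 48 mm up the slope from here
- tag_1_edge (a point): middle of this tag's free edge, a 4 mm rolled rim 44 mm long, parallel to the pin and 46 mm from it; moves with the tag. On a stop it lies 36 mm to the side of the pin and 36 mm off the plate. Free edges of two neighbours that lie toward each other are 44 mm apart
- tag_2 (a joint): stock tag, thin enamelled steel leaf, green one side, red the other; turns left or right like a book page about a pin along the plate's slope. 0 = standing straight out from the plate; +0.9 rad = over to the right (board -y) on its stop, green shows; -0.9 = over to the left (board +y), red shows. Pushed past 0 it drops to the far stop by its weight and stays. Under 1 N turns it; slippery
- tag_2_hinge (a point): middle of this tag's hinge pin, 7 mm off the plate; fixed; axes as the board's. The pin runs along (0.866, 0, 0.5); straight out from the plate is (-0.5, 0, 0.866). Pin lugs (27 mm either way along the pin) stand 11 mm, rubber stops (13.5 mm left and right of the pin) 15 mm off the plate; the rest of it is bare, 55 mm down and 48 mm up the slope from here
- tag_2_edge (a point): middle of this tag's free edge, a 4 mm rolled rim 44 mm long, parallel to the pin and 46 mm from it; moves with the tag. On a stop it lies 36 mm to the side of the pin and 36 mm off the plate. Free edges of two neighbours that lie toward each other are 44 mm apart
- tag_3 (a joint): stock tag, thin enamelled steel leaf, green one side, red the other; turns left or right like a book page about a pin along the plate's slope. 0 = standing straight out from the plate; +0.9 rad = over to the right (board -y) on its stop, green shows; -0.9 = over to the left (board +y), red shows. Pushed past 0 it drops to the far stop by its weight and stays. Under 1 N turns it; slippery
- tag_3_hinge (a point): middle of this tag's hinge pin, 7 mm off the plate; fixed; axes as the board's. The pin runs along (0.866, 0, 0.5); straight out from the plate is (-0.5, 0, 0.866). Pin lugs (27 mm either way along the pin) stand 11 mm, rubber stops (13.5 mm left and right of the pin) 15 mm off the plate; the rest of it is bare, 55 mm down and 48 mm up the slope from here
- tag_3_edge (a point): middle of this tag's free edge, a 4 mm rolled rim 44 mm long, parallel to the pin and 46 mm from it; moves with the tag. On a stop it lies 36 mm to the side of the pin and 36 mm off the plate. Free edges of two neighbours that lie toward each other are 44 mm apart
- tag_4 (a joint): stock tag, thin enamelled steel leaf, green one side, red the other; turns left or right like a book page about a pin along the plate's slope. 0 = standing straight out from the plate; +0.9 rad = over to the right (board -y) on its stop, green shows; -0.9 = over to the left (board +y), red shows. Pushed past 0 it drops to the far stop by its weight and stays. Under 1 N turns it; slippery
- tag_4_hinge (a point): middle of this tag's hinge pin, 7 mm off the plate; fixed; axes as the board's. The pin runs along (0.866, 0, 0.5); straight out from the plate is (-0.5, 0, 0.866). Pin lugs (27 mm either way along the pin) stand 11 mm, rubber stops (13.5 mm left and right of the pin) 15 mm off the plate; the rest of it is bare, 55 mm down and 48 mm up the slope from here
- tag_4_edge (a point): middle of this tag's free edge, a 4 mm rolled rim 44 mm long, parallel to the pin and 46 mm from it; moves with the tag. On a stop it lies 36 mm to the side of the pin and 36 mm off the plate. Free edges of two neighbours that lie toward each other are 44 mm apart
- bin_1: loose blue plastic picking bin, 112 mm deep, 96 mm wide, 66 mm high at the back and 42 mm at the front: full, heaped to the rim with wooden dowel pins. Origin at the centre of its underside. It stands behind the tag that belongs to it, 110 mm along the board's +x from that hinge; which bin stands where varies
- bin_2: loose blue plastic picking bin, 112 mm deep, 96 mm wide, 66 mm high at the back and 42 mm at the front: all but empty, three brass inserts left on the floor. Origin at the centre of its underside. It stands behind the tag that belongs to it, 110 mm along the board's +x from that hinge; which bin stands where varies
- bin_3: loose blue plastic picking bin, 112 mm deep, 96 mm wide, 66 mm high at the back and 42 mm at the front: full, heaped to the rim with steel barrel nuts. Origin at the centre of its underside. It stands behind the tag that belongs to it, 110 mm along the board's +x from that hinge; which bin stands where varies
- bin_4: loose blue plastic picking bin, 112 mm deep, 96 mm wide, 66 mm high at the back and 42 mm at the front: all but empty, three white plastic caps left on the floor. Origin at the centre of its underside. It stands behind the tag that belongs to it, 110 mm along the board's +x from that hinge; which bin stands where varies
- screwdriver: red-handled screwdriver, 195 x 28 x 25 mm, lying on the bench to the right of the board; origin under its middle; to be left alone
- pencil: yellow pencil, 96 x 14 x 8 mm, lying on the bench to the left of the board; origin under its middle; to be left alone
- screw_tub: low clear tub of wood screws, 130 x 77 x 50 mm, to the left of the board; origin under its centre; to be left alone
- brad_box: dark blue card box, 53 x 56 x 62 mm, to the right of the board; origin under its centre; to be left alone

How it is judged (in metres and radians):
At the end, for the whole second after the job is handed in: the tags of the two full bins lean more than 0.75 rad to the right (green), those of the two bins that have run out more than 0.75 rad to the left (red), all at rest (under 0.2 rad/s), and no bin or bench object stands more than 12 mm from where it started (value of joint each of tag_1, tag_3 above 0.75 rad and value of joint each of tag_2, tag_4 below -0.75 rad and velocity of joint tag_1 between -0.2 and 0.2 rad/s and velocity of joint tag_2 between -0.2 and 0.2 rad/s and velocity of joint tag_3 between -0.2 and 0.2 rad/s and velocity of joint tag_4 between -0.2 and 0.2 rad/s and distance of each of bin_1, bin_2, bin_3, bin_4, screwdriver, pencil, screw_tub, brad_box from where it was at the start of the episode below 0.012 m); the robot touches nothing.
It fails at once if a stock bin is shifted more than 12 mm or lifted (distance of any of bin_1, bin_2, bin_3, bin_4 from where it was at the start of the episode above 0.012 m).
It fails at once if a tool, tub or box on the bench is moved more than 12 mm or lifted (distance of any of screwdriver, pencil, screw_tub, brad_box from where it was at the start of the episode above 0.012 m).
It fails at once if a tag that already showed the right face is turned past its middle (value of joint tag_3 below 0 rad or value of joint tag_4 above 0 rad).
It fails at once if a tag is squeezed or forced (more than 25 N from the fingers) (contact force between the fingers and tag_1 above 25 N or contact force between the fingers and tag_2 above 25 N or contact force between the fingers and tag_3 above 25 N or contact force between the fingers and tag_4 above 25 N).
It also fails if it takes over 38 s, if anything falls off the work surface, if the arm or the gripper's body presses on something with over 40 N, if the wrist force passes 120 N, or if a joint passes its speed limit or range.

## Working session

There is one attempt and no reset: what is moved stays moved. The work goes in short steps, Python scripts to look and compute and a shell command to move; the robot and the scene stay as the last step left them, time stands still between calls to the robot, and variables do not carry over. Pictures are saved under pics/ and viewed, at most 10 in all, crops included, and the job is handed in when it is done.

```bash
mkdir -p pics; python3 - <<'E'
from rig import ctrl, viewer, models
import cv2,numpy as np
for c in("scene","top"):
    d=viewer.capture(c); cv2.imwrite(f"pics/{c}1.png",d["color"][:,:,::-1]); print(c,d["vertical_fov"],d["cx"],d["cy"],np.round(d["pose"],3).tolist())
    for q in("tag_1_edge","tag_1","bin_1","bin_2","bin_3","bin_4","stock_board","tag_1_hinge"):
        try: print(q,[(np.round(b["at"]).tolist(),round(b["p"],2)) for b in models.boxes_of(c,q)])
        except Exception as e: print(q,e)
s=ctrl.sense(); print(s["time_s"],s["eef_pos"],s["ee_rot"],s["force"],ctrl.grasp_offset)
E
```

```text
scene 50.19183896541654 319.03114584323157 240.79807478585775 [[0.559, -0.648, 0.517, -154.275], [-0.829, -0.434, 0.352, -488.163], [-0.004, -0.626, -0.78, 1118.307], [0.0, 0.0, 0.0, 1.0]]
tag_1_edge [([469.0, 14.0, 70.0], 0.68)]
tag_1 [([465.0, 11.0, 70.0], 0.85), ([463.0, -134.0, 71.0], 0.67), ([468.0, -253.0, 70.0], 0.64), ([463.0, 127.0, 71.0], 0.5)]
bin_1 [([592.0, -11.0, 70.0], 0.92), ([620.0, -231.0, 27.0], 0.83), ([587.0, -125.0, 72.0], 0.7), ([606.0, 129.0, 42.0], 0.59)]
bin_2 [([592.0, -11.0, 70.0], 0.92), ([620.0, -231.0, 27.0], 0.83), ([587.0, -125.0, 72.0], 0.7), ([606.0, 129.0, 42.0], 0.59)]
bin_3 [([592.0, -11.0, 70.0], 0.92), ([620.0, -231.0, 27.0], 0.83), ([587.0, -125.0, 72.0], 0.7), ([606.0, 129.0, 42.0], 0.59)]
bin_4 [([592.0, -11.0, 70.0], 0.92), ([620.0, -231.0, 27.0], 0.83), ([587.0, -125.0, 72.0], 0.7), ([606.0, 129.0, 42.0], 0.59)]
stock_board [([429.0, -164.0, 9.0], 0.82)]
tag_1_hinge [([470.0, -8.0, 50.0], 0.67)]
top 42.78169141684142 308.4591646360261 237.54483861595872 [[-0.028, -0.99, 0.135, 313.379], [-1.0, 0.028, -0.003, 7.04], [-0.001, -0.135, -0.991,
[... 167 characters left out ...]
73), ([470.0, -254.0, 73.0], 0.69)]
bin_1 [([590.0, -11.0, 67.0], 0.8), ([590.0, -118.0, 72.0], 0.8), ([597.0, 111.0, 19.0], 0.76)]
bin_2 [([590.0, -11.0, 67.0], 0.8), ([590.0, -118.0, 72.0], 0.8), ([597.0, 111.0, 19.0], 0.76)]
bin_3 [([590.0, -11.0, 67.0], 0.8), ([590.0, -118.0, 72.0], 0.8), ([597.0, 111.0, 19.0], 0.76)]
bin_4 [([590.0, -11.0, 67.0], 0.8), ([590.0, -118.0, 72.0], 0.8), ([597.0, 111.0, 19.0], 0.76)]
stock_board [([532.0, -56.0, 13.0], 0.56), ([473.0, -251.0, 75.0], 0.52)]
tag_1_hinge [([476.0, -3.0, 51.0], 0.59)]
0.9 [189.76200234 489.5022115  231.30487842] [ 1.57533551e-05  1.83825717e-01  9.82958852e-01 -5.75641690e-07] [0.23177201 0.15083438 0.16357346] 18.700000000000003
```

```bash
python3 - <<'E'
import cv2
a=cv2.imread("pics/top1.png"); cv2.imwrite("pics/top1c.png",cv2.resize(a[130:330,190:450],None,fx=3,fy=3,interpolation=cv2.INTER_CUBIC)) 
E
```

```text
(no output)
```

View pics/top1c.png

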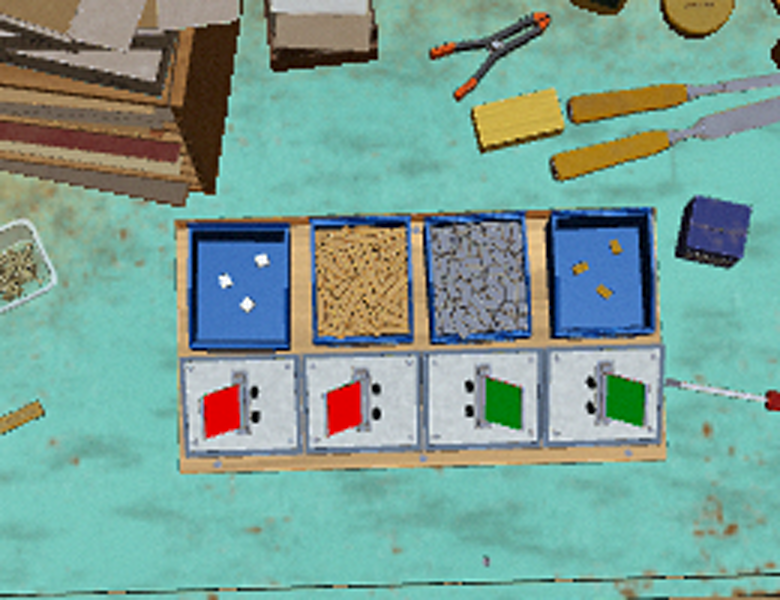

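View pics/scene1.png

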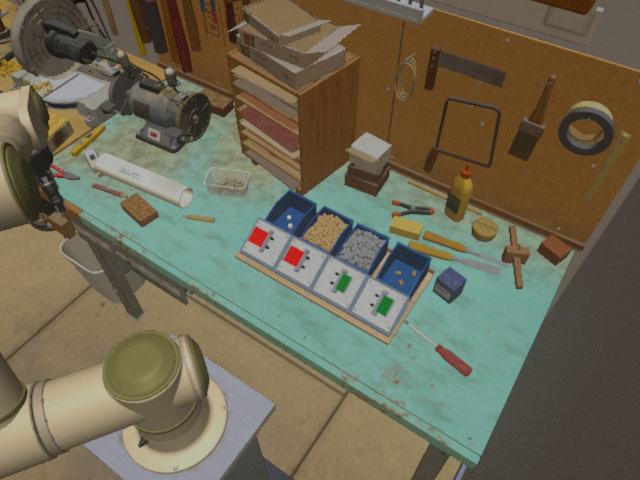

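The picture from left to right, with positions in the top crop:

| Bin | Position | State | Tag now | Action |
|---|---|---|---|---|
| Caps | (240,285) | empty | red | leave |
| Dowels | (362,285) | full | red, at (344,408) | turn right |
| Nuts | (478,280) | full | green | leave |
| Inserts | (602,275) | empty | green, at (625,400) | turn left |

The second and fourth tags are wrong.

```bash
python3 - <<'E'
from rig import viewer
import numpy as np
d=viewer.capture("top"); P=np.array(d["pose"]); f=240/np.tan(np.radians(d["vertical_fov"]/2))
for n,u,v,z in[("plateTL",183,357,73),("plateTR",655,346,73),("hinge2",363,400,55),("hinge4",606,392,55),("edge2",330,410,80),("edge4",644,404,80),("hinge1",240,404,55),("hinge3",483,397,55)]:
    r=P[:3,:3]@[(190+u/3-d["cx"])/f,(130+v/3-d["cy"])/f,1]; print(n,np.round(P[:3,3]+r*(z-P[2,3])/r[2],1))
E
```

```text
plateTL [520.6 165.9  73. ]
plateTR [ 518.6 -282.3   73. ]
hinge2 [476.6  -3.8  55. ]
hinge4 [ 477.8 -236.2   55. ]
edge2 [465.7  27.7  80. ]
edge4 [ 463.1 -268.    80. ]
hinge1 [476.  113.8  55. ]
hinge3 [ 476.3 -118.5   55. ]
```

```bash
python3 -m pendant '0 0 0 -0.185; 0 0 0 -0.185; 0 0 0 0' 0 20
```

```text
time_s: 1.32
eef_pos: [189.8, 489.5, 231.3]
ee_rot: [0.0, 0.001, 1.0, -0.0]
force: [0.6, 0.5, 0.3]
grip_width: 0.374
grip_force: 0.0
```

```bash
python3 -m pendant '-0.027 -0.042 0 0; -0.027 -0.042 0 0; -0.027 -0.042 0 0; -0.027 -0.042 0 0; -0.027 -0.042 0 0; -0.027 -0.042 0 0; -0.027 -0.042 0 0; -0.027 -0.042 0 0; -0.027 -0.042 0 0; -0.029 -0.045 0.02 0'; python3 -m pendant '0 0 0.03 0; 0 0 0.03 0; 0 0 0 0; 0 0 0 0'
```

```text
time_s: 2.58
eef_pos: [463.3, 65.0, 212.2]
ee_rot: [0.002, 0.002, 1.0, -0.0]
force: [0.1, 1.1, -0.9]
grip_width: -0.003
grip_force: 0.0
time_s: 3.08
eef_pos: [462.4, 66.6, 152.5]
ee_rot: [0.001, 0.001, 1.0, -0.0]
force: [-0.6, 0.5, -0.0]
grip_width: -0.001
grip_force: 0.0
```

```bash
python3 -m pendant '0 0 0.03 0; 0 0 0.03 0; 0 0 0.015 0; 0 0 0.009 0; 0 0 0 0; 0 0 0 0'; python3 - <<'E'
from rig import viewer
import cv2
a=viewer.capture("scene")["color"][:,:,::-1]; b=viewer.capture("wrist")["color"][:,:,::-1]
cv2.imwrite("pics/s2.png",cv2.hconcat([cv2.resize(a[180:340,220:440],(550,400)),cv2.resize(b,(240,400))[:, :]]))
cv2.imwrite("pics/s2.png",cv2.resize(a[180:340,220:440],None,fx=3,fy=3))
E
```

```text
time_s: 3.82
eef_pos: [462.4, 66.5, 68.2]
ee_rot: [0.001, -0.0, 1.0, -0.0]
force: [0.3, 0.1, 0.1]
grip_width: 0.001
grip_force: 0.0
```

View pics/s2.png

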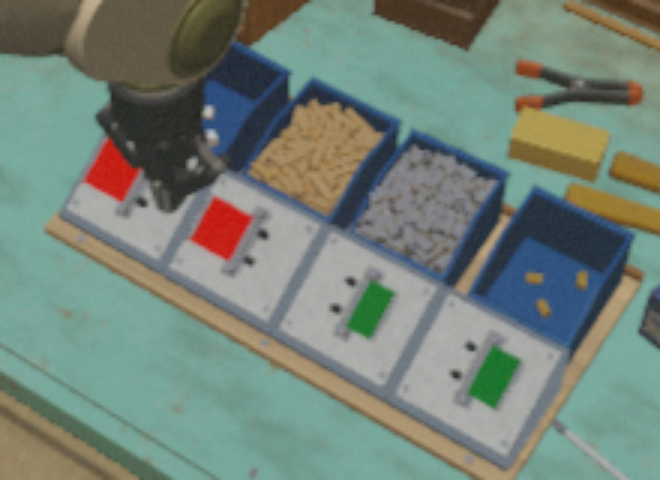

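The fingertip is down at about (170,200), clear of both red tags. The dowel tag is at (222,230). Now I'll push it right.

```bash
python3 -m pendant '0 -0.008 0 0; 0 -0.005 0 0; 0 -0.005 0 0; 0 -0.005 0 0; 0 -0.005 0 0; 0 -0.005 0 0; 0 -0.005 0 0; 0 -0.005 0 0; 0 -0.005 0 0; 0 -0.005 0 0'; python3 -m pendant '0 -0.004 0 0; 0 -0.003 0 0; 0 -0.003 0 0; 0 0 0 0; 0 0 0 0'; python3 - <<'E'
from rig import viewer
import cv2
a=viewer.capture("scene")["color"][:,:,::-1]
cv2.imwrite("pics/s3.png",cv2.resize(a[180:340,220:440],None,fx=3,fy=3))
E
```

```text
time_s: 5.18
eef_pos: [461.9, 13.2, 67.3]
ee_rot: [-0.0, -0.0, 1.0, -0.0]
force: [-0.1, 0.3, -0.7]
grip_width: -0.0
grip_force: 0.0
time_s: 5.8
eef_pos: [461.8, 3.6, 67.3]
ee_rot: [-0.0, -0.0, 1.0, 0.0]
force: [-0.2, -0.1, 0.0]
grip_width: 0.0
grip_force: 0.0
```

View pics/s3.png

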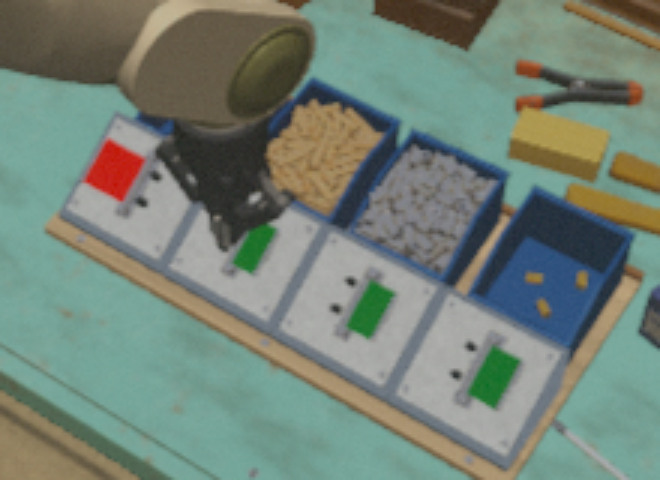

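The dowel tag now shows green at (255,248) on its stop. Next I'll back off, rise and cross to the right of tag 4.

```bash
python3 -m pendant '0 0.015 0 0; 0 0 -0.045 0; 0 0 -0.045 0; 0 -0.055 0 0; 0 -0.055 0 0; 0 -0.055 0 0; 0 -0.055 0 0; 0 -0.055 0 0; 0 -0.050 0 0; 0 0 0 0'; python3 -m pendant '0 0 0 0; 0 0 0 0'
```

```text
time_s: 7.1
eef_pos: [461.9, -308.3, 156.8]
ee_rot: [-0.0, 0.001, 1.0, -0.0]
force: [-1.1, 1.2, 0.9]
grip_width: -0.001
grip_force: 0.0
time_s: 7.35
eef_pos: [462.3, -305.0, 157.4]
ee_rot: [-0.0, -0.001, 1.0, 0.0]
force: [0.1, 0.2, 0.9]
grip_width: 0.004
grip_force: 0.0
```

```bash
python3 -m pendant '0 0 0.03 0; 0 0 0.03 0; 0 0 0.02 0; 0 0 0.009 0; 0 0 0 0; 0 0 0 0'; python3 - <<'E'
from rig import viewer
import cv2
a=viewer.capture("scene")["color"][:,:,::-1]
cv2.imwrite("pics/s4.png",cv2.resize(a[180:340,220:440],None,fx=3,fy=3))
E
```

```text
time_s: 8.1
eef_pos: [462.4, -306.6, 69.2]
ee_rot: [0.001, -0.0, 1.0, -0.001]
force: [0.4, -0.5, 0.1]
grip_width: 0.001
grip_force: 0.0
```

View pics/s4.png

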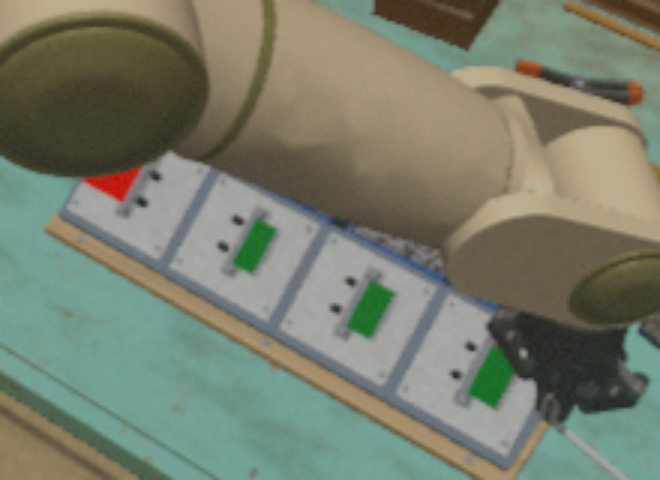

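The tip is at about (553,412), to the right of tag 4 (490,375) and clear of it. Now I'll push left.

```bash
python3 -m pendant '0 0.008 0 0; 0 0.005 0 0; 0 0.005 0 0; 0 0.005 0 0; 0 0.005 0 0; 0 0.005 0 0; 0 0.005 0 0; 0 0.005 0 0; 0 0.005 0 0; 0 0.005 0 0'; python3 -m pendant '0 0.005 0 0; 0 0.004 0 0; 0 0.003 0 0; 0 0 0 0; 0 0 0 0'; python3 -m pendant '0 -0.015 0 0; 0 -0.01 0 0; 0 0 -0.045 0; 0 0 -0.045 0; 0 0 -0.04 0; 0.05 0 -0.03 0; 0.05 -0.02 0 0; 0.05 -0.02 0 0; 0 0 0 0; 0 0 0 0'; python3 - <<'E'
from rig import viewer
import cv2
b=viewer.capture("top")["color"][:,:,::-1]; cv2.imwrite("pics/s5.png",cv2.resize(b[130:330,190:450],None,fx=3,fy=3))
E
```

```text
time_s: 9.4
eef_pos: [461.9, -253.1, 68.3]
ee_rot: [0.0, -0.0, 1.0, -0.0]
force: [0.0, -0.2, 0.8]
grip_width: -0.003
grip_force: 0.0
time_s: 10.02
eef_pos: [461.9, -241.6, 68.3]
ee_rot: [0.0, -0.0, 1.0, -0.0]
force: [-0.2, -0.7, -0.3]
grip_width: 0.002
grip_force: 0.0
time_s: 11.28
eef_pos: [312.2, -306.9, 228.5]
ee_rot: [0.0, 0.0, 1.0, -0.0]
force: [0.9, -0.3, -0.7]
grip_width: 0.001
grip_force: 0.0
```

View pics/s5.png

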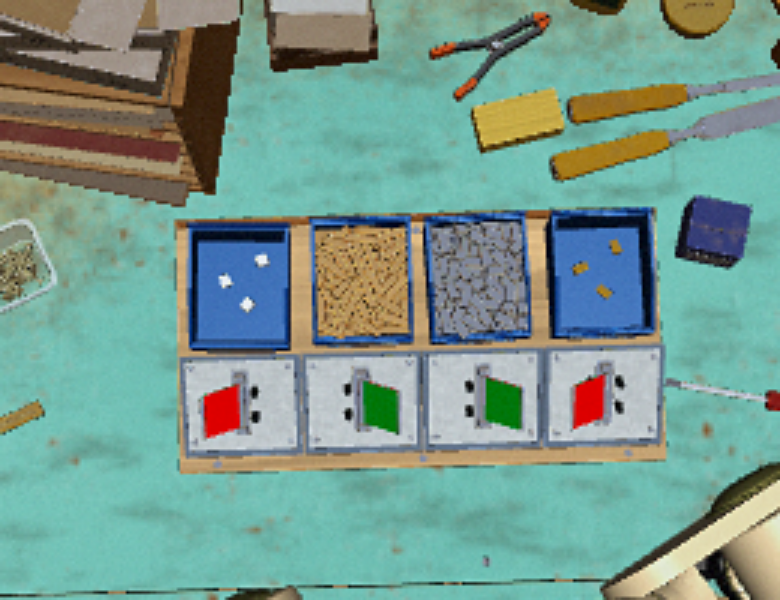

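The tags now read red (222,410), green (380,407), green (502,403), red (590,402), each fully over. The bins and bench objects haven't moved, and the arm is clear.

```bash
python3 -c "
from rig import ctrl
print(ctrl.finish_job())"
```

```text
the job is handed in; nothing more can be done
None
```

I turned the two wrong tags over (dowel bin to green, brass-insert bin to red) and left the other two alone; the last picture showed all four correct and nothing else moved, and the job was handed in at about 11 s, though no verdict was returned.

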